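Start the fondue burner and hold the gas slide at its mark

ROBOT

A 6-joint arm with a two-finger parallel gripper is mounted at the origin on the work surface. World frame = base frame: x ahead of the robot, y to its left, z up, the work surface at z = 0. Lengths are in mm, angles in rad, forces in N, time in s.
With the tool pointing down it reaches from about 350 to 875 mm from the base axis. Payload 15.5 kg.
Tool frame: the origin (TCP) lies at the very end of the fingers, on their centre line; the grasp point (between the pads) lies 19 mm behind it; z points along the fingers, y is the direction in which the jaws open and shut (so a half turn about z gives the same grasp; the last joint's range is limited). The gripper opens to 85 mm and grips with 20 to 120 N. Pads are 22 mm wide; open, the fingers measure 114 mm over their backs; the gripper's body (76 mm by 85 mm) begins 54 mm behind the grasp point. The pads swing forward as they close: fully open they stand 13 mm farther back than shut.
Start: joints at [1.187, 0.494, 1.345, -0, 1.302, -0.096], TCP at [177.997, 599.119, 231.277] pointing down, gripper open.
Joint ranges: [-2.91, 2.91], [-0.82, 2.16], [0.22, 2.67], [-1.22, 4.37], [0.12, 2.79], [-3.08, 3.08]. Speed limits (rad/s): [1.89, 1.89, 2.57, 3.01, 3.01, 3.01].

INTERFACE

Orientations are given as a rotation vector (axis times angle).
In Python, from plant import sensors, viewer, workorder gives the robot as it stands.
- The arm moves only by the tool jog_arm, never from a script. Its argument "commands" is a list of rows, each a list of 7 numbers: the turn, a rotation vector about the tool's x, y, z in rad, then the shift along the tool's x, y, z in cm, then the opening, from 0 (shut) to 1 (fully open). A call has 1 to 12 rows; each row is the pose to reach, as a shift and turn from the pose commanded when the call began, along the tool's axes at that moment; what a row does not reach only later rows make up. A row lasts 1/12 s, in which the tool goes at most 41.7 mm and 7.16 degrees, less where a joint would pass 70% of its speed; a pose out of reach is approached as far as the arm can. A call with a gripper value outside its range is refused whole. The fingers move at their own pace and stop on an object; "grip_force" is the grip in N (left out, the last holds). Time passes only in rows, so rows that repeat a pose let the fingers close. It gives the time, the measured TCP pose, the force and the opening at its end, in the units of the state.
- sensors.sense(): the state, without advancing time (a new reading comes with each control period).
- viewer.read_camera(name): name is "scene" or "top" or "wrist"; returns a dict with "frame" (420x560x3 uint8, red, green, blue), "intrinsics" (3x3 intrinsics, pixels), "position" and "orientation" of the camera in the world; the wrist camera has in their place "tool_from_camera" (4x4, takes a point from camera to tool coordinates, whose origin is the TCP and whose axes are the flange's). Camera axes: x right, y down, z forward; pixel columns grow to the right and rows downward; lengths in mm; the calibration is good to about 2 mm. A picture is of the moment at which its call begins: read the wrist's pose just before it. There is no depth.
- workorder.hand_in(): hands the job in, once; it reports no verdict.
Trained networks look in a picture, given as the dict that the camera call returned (one of the last four; its "shot" number tells which), for a name from the list of things; names that differ only in an ending like _2 or _b are one class to them, and where a whole thing is asked for, a point or a joint stands for the part that bears it (a point fixed in the world has none). Each returns a list of dicts, best first, with "confidence" (0 to 1); they miss things now and then, are a little off and sometimes report something else, mostly with a low value. They report only what shows in the picture. A call takes as long as a camera call.
- viewer.outline_of(picture, query): "region" (420x560 bool, what is visible of it) and "uv" ([column, row] in pixels, amid what is visible of it).
The state is a dict: "t": time; "joint_pos": joint angles; "qd": joint speeds; "joint_efforts": joint torques, N m; "tcp_pos": TCP position; "tcp_rot": TCP orientation; "force": force on the tool from outside, world axes, zero at the start; "torque": the same for the moment, N m; "opening": finger opening in mm.
Only numpy, scipy, OpenCV 4.12 (cv2) and the standard library are available. Lean on these libraries where they do the work, as an engineer would, in place of code of your own. Each camera call takes 0.05 s, during which the arm holds its last target.

TASK

Start the fondue burner: press the three steel keys of the start panel fully down and let each come up again, one at a time - the round one, then the square one, then the long one - and only then pull the black spring-return gas slide out until its pointer lines up with the steel fin that marks the flame setting. Keep gripping the slide's handle and hold it still at the mark: the job finishes while you are still holding it, so never let go. Do not shove or tip the canister, shaker, ramekin or spoon rest.

Things in the scene. Friction and masses are not known exactly. Their poses are not given: they have to be found in the camera images.
- panel: Start panel: fixed low dark steel box, 110 (x) x 200 (y) x 50 (z) mm, with three bare steel keys in a row on top. Origin at the centre of its underside on the counter; x across the row, y along it. It may stand left or right of the slide unit, turned a little.
- round_key (a joint): Joint value of the round steel spring key of the start panel: 0 = up, grows as pressed, 0.008 m = fully down. Springs back when let go (1 N to start, 4 N fully down).
- square_key (a joint): Joint value of the square steel spring key of the start panel: 0 = up, grows as pressed, 0.008 m = fully down. Springs back when let go (1 N to start, 4 N fully down).
- long_key (a joint): Joint value of the long steel spring key of the start panel: 0 = up, grows as pressed, 0.008 m = fully down. Springs back when let go (1 N to start, 4 N fully down).
- round_key_top (a point): Centre of the top face of the round key, diameter 30 mm (z up); the face stands 14 mm above the panel's top (64 mm above the counter) with the key up. The three keys sit in one row along the panel's y, 60 mm apart, in any order.
- square_key_top (a point): Centre of the top face of the square key, 28 x 28 mm (z up); the face stands 14 mm above the panel's top (64 mm above the counter) with the key up. The three keys sit in one row along the panel's y, 60 mm apart, in any order.
- long_key_top (a point): Centre of the top face of the long narrow key, 56 mm (across the row, along the panel's x) x 16 mm (along y) (z up); the face stands 14 mm above the panel's top (64 mm above the counter) with the key up. The three keys sit in one row along the panel's y, 60 mm apart, in any order.
- slide_unit: Gas slide unit: fixed bright steel box, 220 (x) x 110 (y) x 50 (z) mm, with a black slot along its top. Origin at the centre of its underside on the counter. The handle is pulled along the unit's own -x (roughly towards the robot).
- gas_slide: The spring-return gas slide running in the slot: black upright handle plate 14 mm thick (along x, the pull direction), 36 mm wide (y), on a flat 34 x 30 mm foot 8 mm thick. Origin at the foot's underside under the handle, 51 mm above the counter; axes parallel to the slide unit's; at home it is at x = +40 mm in the slide unit's frame. It travels at most 75 mm towards -x; the spring pulls it back home with 5 N at home, rising 1.2 N per 10 mm.
- grip_top (a point): Centre of the top of the gas slide's handle plate, 112 mm above the counter; the plate is free to be pinched down to 53 mm below this point (where the foot begins).
- slide_pointer (a point): Tip of the slide's pointer, a steel tab 4 mm thick (x) and 8 mm high that sticks out to the slide's +y, 28 mm from the handle's centre; same x as the handle's centre. At home it is at x = +40 mm in the slide unit's frame.
- mark_line (a point): The mark: middle of the top of a fixed upright steel fin, 4 mm thick (x), 18 mm wide (y), 10 mm high, on top of the slide unit 41 mm to the +y side of the slot. Axes parallel to the slide unit's. The pointer's end passes beside it with a few mm to spare. It stands 28 to 55 mm in front (-x) of the pointer's home place.
- mark: The same steel fin that marks the flame setting: origin at the centre of the fin's underside on top of the slide unit, 10 mm below mark_line; axes parallel to the slide unit's. A little foot 16 x 6 mm, 4 mm high, sticks to its +y side.
- canister: Loose aluminium burner canister with twist cap, diameter 56, 87 mm high, a bystander. Origin at the centre of its underside.
- shaker: Loose wooden pepper shaker between the two units, diameter 38, 76 mm high, a bystander. Origin at the centre of its underside.
- spoon_rest: Loose round dark silicone spoon rest, diameter 90, 13 mm high, on the robot's side of the two units, a bystander. Origin at the centre of its underside.
- ramekin: Loose small white ceramic bowl, diameter 72, 40 mm high, at the back, a bystander. Origin at the centre of its underside.

How it is judged:
By the outcome, as a careful person would: the job done as asked, in the order asked, and still so for the second after the job is handed in, while the arm keeps its last pose, push and grip.
It also fails if it takes over 58 s, if anything falls off the work surface, if the arm or the gripper's body presses on something with over 40 N, if the wrist force passes 120 N, or if a joint passes its speed limit or range.

## Working session

There is one attempt and no reset: what is moved stays moved. The work goes in short steps, Python scripts to look and compute and a tool call to move; the robot and the scene stay as the last step left them, time stands still between calls to the robot, and variables do not carry over. Pictures are saved under pics/ and viewed, and the job is handed in when it is done.

Besides the shell and the picture viewer there is one more tool, called as a command line: name --pt "numbers of a row" for each row, then --argument value for the rest. jog_arm: Moves the arm, as the interface text tells. Its arguments: {"type":"object","properties":{"commands":{"type":"array","items":{"type":"array","items":{"type":"number"}}},"grip_force":{"type":"number"}},"required":["commands"]}

```bash
mkdir -p pics; ls; cat > h.py <<'E'
import numpy as np, cv2
from scipy.spatial.transform import Rotation as R
from plant import sensors, viewer, workorder
def cam(n):
    s=sensors.sense(); p=viewer.read_camera(n)
    K=np.array(p['intrinsics'])
    if n=='wrist':
        T=np.array(p['tool_from_camera']); W=np.eye(4)
        W[:3,:3]=R.from_rotvec(s['tcp_rot']).as_matrix(); W[:3,3]=s['tcp_pos']
        M=W@T; C=M[:3,3]; Q=M[:3,:3]
    else:
        C=np.array(p['position']); o=np.array(p['orientation'])
        Q=o if o.shape==(3,3) else (R.from_rotvec(o).as_matrix() if o.size==3 else R.from_quat(o).as_matrix())
    return p,K,C,Q
def toz(uv,z,K,C,Q):
    d=Q@np.linalg.inv(K)@np.array([uv[0],uv[1],1.]); return C+d*(z-C[2])/d[2]
def proj(X,K,C,Q):
    q=Q.T@(np.asarray(X,float)-C); q=K@q; return q[:2]/q[2]
def save(p,f): cv2.imwrite('pics/'+f,np.array(p['frame'])[:,:,::-1])
E
python3 - <<'E'
from h import *
s=sensors.sense(); print({k:np.round(v,3) for k,v in s.items()})
Z=dict(round_key_top=64,square_key_top=64,long_key_top=64,grip_top=85,slide_pointer=60,mark=55,canister=60,shaker=50,spoon_rest=10,ramekin=30,panel=50,slide_unit=50)
for n in ['top','scene']:
    p,K,C,Q=cam(n); save(p,n+'0.png'); print(n,C,p['orientation'])
    for q,z in Z.items():
        for o in viewer.outline_of(p,q)[:2]:
            print(q,round(o['confidence'],2),np.round(o['uv']),np.round(toz(o['uv'],z,K,C,Q)),o['region'].sum())
E
```

```text
pics
{'t': np.float64(0.0), 'joint_pos': array([ 1.187,  0.494,  1.346,  0.   ,  1.302, -0.095]), 'qd': array([-0.   ,  0.001, -0.001,  0.002,  0.001, -0.001]), 'joint_efforts': array([-4.0000e-03, -8.8215e+01, -3.8386e+01, -1.0000e-03,  1.0000e-02,
        0.0000e+00]), 'tcp_pos': array([177.854, 598.803, 230.7  ]), 'tcp_rot': array([-4.520e-01, -3.109e+00,  2.000e-03]), 'force': array([ 0.325,  0.36 , -0.192]), 'torque': array([-0.007, -0.012, -0.011]), 'opening': np.float64(85.531)}
top [515.43320755 -16.54581866 785.83055827] [-2.19214755  2.16491667 -0.08323833]
round_key_top 0.49 [148. 197.] [580. 207.  64.] 250
round_key_top 0.49 [360. 174.] [ 626. -161.   64.] 448
square_key_top 0.53 [181. 196.] [584. 149.  64.] 289
square_key_top 0.29 [286. 116.] [726. -31.  64.] 864
long_key_top 0.75 [218. 196.] [583.  86.  64.] 311
long_key_top 0.5 [180. 195.] [584. 151.  64.] 277
slide_pointer 0.93 [358. 174.] [ 625. -159.   60.] 501
mark 0.37 [188. 198.] [580. 139.  55.] 6313
canister 0.85 [288. 118.] [725. -36.  60.] 906
canister 0.52 [181. 192.] [590. 150.  60.] 268
shaker 0.81 [267. 1
[... 632 characters left out ...]
 153.  64.] 303
long_key_top 0.63 [329. 248.] [604.  87.  64.] 259
grip_top 0.89 [180. 232.] [ 636. -162.   85.] 708
grip_top 0.4 [330. 247.] [622.  91.  85.] 195
slide_pointer 0.76 [181. 230.] [ 606. -178.   60.] 754
slide_pointer 0.54 [294. 190.] [452.  -1.  60.] 781
mark 0.62 [226. 237.] [604. -95.  55.] 46
canister 0.64 [237. 312.] [753. -27.  60.] 1751
canister 0.26 [180. 231.] [ 610. -177.   60.] 724
shaker 0.74 [280. 253.] [617.   6.  50.] 687
spoon_rest 0.71 [296. 192.] [395.  -8.  10.] 864
spoon_rest 0.16 [181. 232.] [ 564. -207.   10.] 705
ramekin 0.64 [296. 347.] [773.  65.  30.] 2044
panel 0.77 [369. 266.] [618. 156.  50.] 6970
slide_unit 0.63 [199. 242.] [ 619. -139.   50.] 7186
```

```bash
python3 -c "
import cv2
for n in ['top0','scene0']:
    i=cv2.imread(f'pics/{n}.png'); cv2.imwrite(f'pics/{n}b.png',cv2.resize(i[60:340,90:470] if n[0]=='t' else i[160:370,110:470],None,fx=2.1,fy=2.1,interpolation=cv2.INTER_CUBIC))"
```

```text
(no output)
```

View pics/top0b.png

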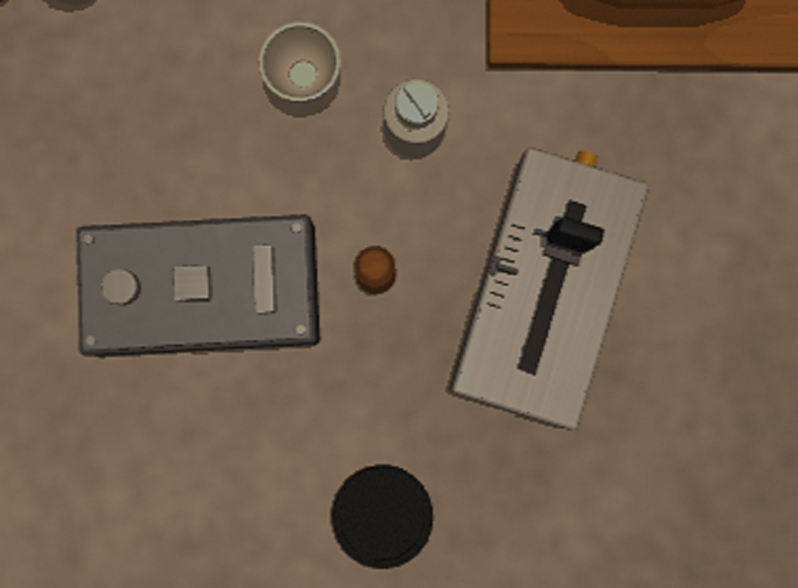

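View pics/scene0b.png

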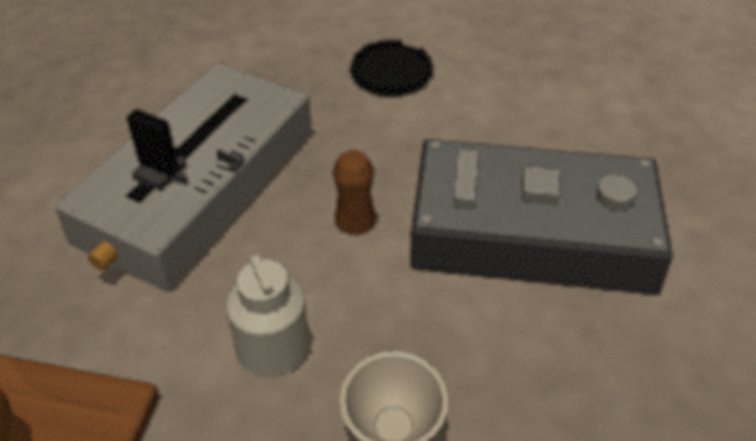

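The panel is on the left with round, square and long keys at crop pixels (120,287), (191,283) and (264,279). The slide unit is on the right and turned; its handle is near (577,236) and the fin near (508,268).

```bash
python3 - <<'E'
from h import *
p,K,C,Q=cam('top')
f=lambda c:np.array(c)/2.1+[90,60]
for n,c,z in [('round',(119.5,287),64),('sq',(190.5,283),64),('long',(264,279.5),64),('u1',(529,149),50),('u2',(648,185),50),('u3',(576,429),50),('u4',(451,391),50),('s1',(575,203),50),('s2',(528,372),50),('p1',(80,229),50),('p2',(309,216),50),('p3',(314,342),50),('p4',(83,352),50),('finL',(490,266),58),('finR',(517,272),60),('ptr',(535,232),60)]:
    print(n,np.round(toz(f(c),z,K,C,Q),1))
s=sensors.sense(); print(R.from_rotvec(s['tcp_rot']).as_matrix().round(3))
p,K,C,Q=cam('wrist'); save(p,'w0.png')
E
```

```text
round [580.8 208.7  64. ]
sq [584.9 150.1  64. ]
long [588.5  89.3  64. ]
u1 [ 704.4 -131.8   50. ]
u2 [ 674.5 -232.8   50. ]
u3 [ 468.4 -170.8   50. ]
u4 [498.4 -66.8  50. ]
s1 [ 658.3 -170.8   50. ]
s2 [ 515. -131.   50.]
p1 [631.  248.4  50. ]
p2 [644.5  54.5  50. ]
p3 [537.8  48.2  50. ]
p4 [527.  241.6  50. ]
finL [602.7 -98.1  58. ]
finR [ 597.8 -120.3   60. ]
ptr [ 631.5 -135.3   60. ]
[[-0.959  0.285  0.   ]
 [ 0.285  0.959  0.   ]
 [ 0.     0.    -1.   ]]
```

jog_arm --pt "0 0 0.8 -49.8 -25.9 10 0" --pt "0 0 0.8 -49.8 -25.9 10 0" --pt "0 0 0.8 -49.8 -25.9 10 0" --pt "0 0 0.8 -49.8 -25.9 10 0" --pt "0 0 0.8 -49.8 -25.9 10 0" --pt "0 0 0.8 -49.8 -25.9 10 0" --pt "0 0 0.8 -49.8 -25.9 10 0" --pt "0 0 0.8 -49.8 -25.9 10 0" --pt "0 0 0.8 -49.8 -25.9 10 0" --pt "0 0 0.8 -49.8 -25.9 10 0" --pt "0 0 0.8 -49.8 -25.9 10 0" --pt "0 0 0.8 -49.8 -25.9 10 0" --grip_force 40

```text
t: 2.4
tcp_pos: [533.3, 255.3, 143.3]
tcp_rot: [1.627, 2.687, 0.0]
force: [0.7, 1.7, 0.4]
opening: -0.1
```

```bash
cat >> h.py <<'E'
def go(X,yaw=None):
    s=sensors.sense(); M=R.from_rotvec(s['tcp_rot']).as_matrix()
    d=M.T@(np.array(X)-s['tcp_pos'])/10
    yt=np.degrees(np.arctan2(M[1,1],M[0,1]))
    out=[0,0,0]
    x=M[:,2]; 
    if yaw is not None:
        c=np.cos(yaw);sn=np.sin(yaw); y=np.array([c,sn,0]); z=np.array([0,0,-1.]); x=np.cross(y,z)
        T=np.stack([x,y,z],1); out=R.from_matrix(M.T@T).as_rotvec()
    print('turn',np.round(out,3),'shift cm',np.round(d,2),'tooly yaw',yt.round(1),'tcp',np.round(s['tcp_pos'],1),'f',np.round(s['force'],1),'t',s['t'])
E
python3 - <<'E'
from h import *
p,K,C,Q=cam('wrist'); save(p,'w1.png')
for n in ['round_key_top','square_key_top','long_key_top']:
  for o in viewer.outline_of(p,n)[:2]:
    print(n,round(o['confidence'],2),np.round(o['uv']),np.round(toz(o['uv'],64,K,C,Q),1),o['region'].sum())
go([581,208.5,95],0.42)
E
```

```text
round_key_top 0.55 [316. 293.] [583.8 220.2  64. ] 445
square_key_top 0.66 [278. 371.] [592.2 143.9  64. ] 157
turn [-0.001 -0.     0.06 ] shift cm [-6.46  2.11  4.82] tooly yaw 27.5 tcp [532.5 256.  143.2] f [0.9 0.1 0.2] t 2.6
```

View pics/w1.png

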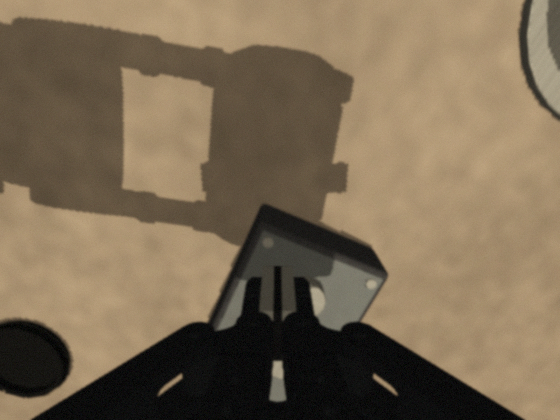

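The wrist view shows the panel mostly hidden behind the fingers (round key partly visible near (316,293)). I'll use the top-camera fixes, which are consistent with the scene camera.

jog_arm --pt "0 0 0 -6.5 2.1 4.8 0" --pt "0 0 0 -6.5 2.1 4.8 0" --pt "0 0 0 -6.5 2.1 4.8 0" --pt "0 0 0 -6.5 2.1 4.8 0" --pt "0 0 0 -6.5 2.1 4.8 0"

```text
t: 3.02
tcp_pos: [580.0, 210.1, 95.8]
tcp_rot: [-1.626, -2.688, 0.0]
force: [-0.9, 0.4, 0.5]
opening: -0.3
```

```bash
python3 - <<'E'
from h import *
p,K,C,Q=cam('top'); save(p,'t1.png');p,K,C,Q=cam('scene'); save(p,'s1.png')
go([581,208.5,66])
i=p['frame'][160:340,300:500,::-1]; j=cv2.imread('pics/t1.png')[120:300,90:290]
cv2.imwrite('pics/c1.png',cv2.resize(np.hstack([i,j]),None,fx=2,fy=2))
E
```

```text
turn [0 0 0] shift cm [-0.21 -0.02  3.05] tooly yaw 27.7 tcp [580.1 210.5  96.5] f [ 0.3 -1.4 -0.2] t 3.1167
```

View pics/c1.png

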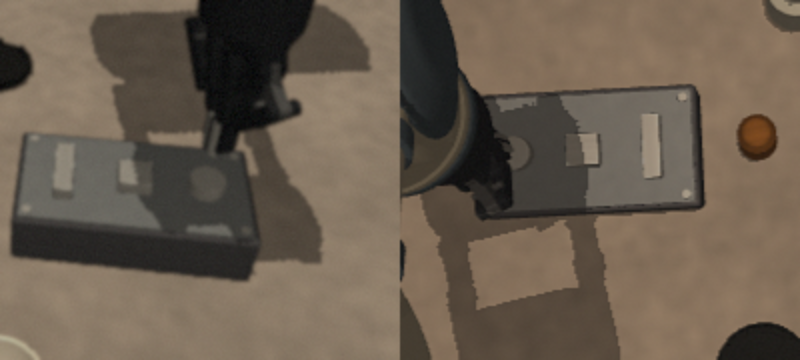

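```bash
python3 - <<'E'
from h import *
p,K,C,Q=cam('scene')
q=lambda X:((proj(X,K,C,Q)-[300,160])*2).round(1)
print(q([580,210.3,96]),q([581,208.5,64]),q([585,150,64]),q([588.5,89.3,64]))
p,K,C,Q=cam('top')
q=lambda X:((proj(X,K,C,Q)-[90,120])*2+[400,0]).round(1)
print(q([580,210.3,96]),q([581,208.5,64]))
E
```

```text
[215.2 148.6] [205.8 177. ] [134.5 170.6] [ 62.2 163.6]
[499.9 150.7] [514.  153.1]
```

jog_arm --pt "0 0 0 -0.3 0.1 1.5 0" --pt "0 0 0 -0.3 0.1 2.8 0" --pt "0 0 0 -0.3 0.1 3.2 0" --pt "0 0 0 -0.3 0.1 3.5 0" --pt "0 0 0 -0.3 0.1 3.7 0" --pt "0 0 0 -0.3 0.1 3.8 0" --pt "0 0 0 -0.3 0.1 3.8 0" --pt "0 0 0 -0.3 0.1 3.8 0"

```text
t: 3.88
tcp_pos: [583.1, 207.1, 58.1]
tcp_rot: [1.627, 2.687, 0.001]
force: [-2.8, 0.4, 2.8]
opening: 0.3
```

jog_arm --pt "0 0 0 0 0 0.1 0" --pt "0 0 0 0 0 0.2 0" --pt "0 0 0 0 0 0.2 0"

```text
t: 4.13
tcp_pos: [583.2, 207.1, 56.0]
tcp_rot: [1.627, 2.687, 0.001]
force: [-3.5, 2.0, 8.6]
opening: -0.1
```

jog_arm --pt "0 0 0 0 0 0.1 0" --pt "0 0 0 0 0 0.1 0" --pt "0 0 0 0 0 0.1 0"

```text
t: 4.38
tcp_pos: [583.3, 207.1, 55.7]
tcp_rot: [1.627, 2.687, 0.001]
force: [-6.7, 1.2, 20.0]
opening: 0.2
```

Bottomed out at 20 N. Releasing and moving on to the square key.

jog_arm --pt "0 0 0 0 0 -1.5 0" --pt "0 0 0 0 0 -3.5 0" --pt "0 0 0 0 0 -3.5 0" --pt "0 0 0 -5.3 -2.4 -3.5 0" --pt "0 0 0 -5.3 -2.4 -3.5 0" --pt "0 0 0 -5.3 -2.4 -3.5 0" --pt "0 0 0 -5.3 -2.4 -3.5 0" --pt "0 0 0 -5.3 -2.4 -3.5 0"

```text
t: 5.05
tcp_pos: [586.4, 149.1, 89.4]
tcp_rot: [1.627, 2.687, 0.0]
force: [-0.7, -0.2, -0.6]
opening: -0.0
```

```bash
python3 - <<'E'
from h import *
go([586,149.5,56])
p,K,C,Q=cam('scene'); save(p,'s2.png')
i=p['frame'][160:340,300:500,::-1]
cv2.imwrite('pics/c2.png',cv2.resize(i,None,fx=3,fy=3))
E
```

```text
turn [0 0 0] shift cm [ 0.05 -0.02  3.34] tooly yaw 27.6 tcp [586.4 149.1  89.4] f [-0.7 -0.2 -0.6] t 5.05
```

View pics/c2.png

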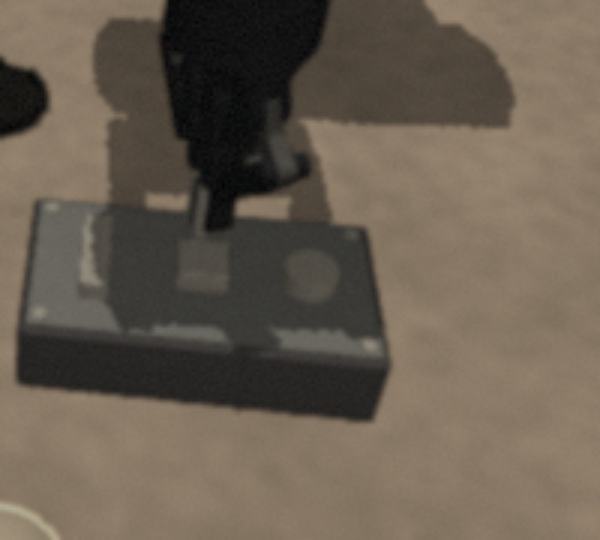

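The round key at (312,275) is back up and the tip at (213,228) is above the square key at (205,260). Pressing square.

jog_arm --pt "0 0 0 0 0 1.5 0" --pt "0 0 0 0 0 2.5 0" --pt "0 0 0 0 0 2.8 0" --pt "0 0 0 0 0 3.1 0" --pt "0 0 0 0 0 3.3 0" --pt "0 0 0 0 0 3.4 0" --pt "0 0 0 0 0 3.4 0" --pt "0 0 0 0 0 3.4 0"

```text
t: 5.77
tcp_pos: [586.0, 149.2, 56.0]
tcp_rot: [-1.627, -2.687, -0.0]
force: [-3.4, 2.1, 5.7]
opening: -0.2
```

jog_arm --pt "0 0 0 0 0 0.1 0" --pt "0 0 0 0 0 0.1 0" --pt "0 0 0 0 0 0.1 0"

```text
t: 6.02
tcp_pos: [586.2, 149.1, 55.8]
tcp_rot: [1.627, 2.687, 0.001]
force: [-8.0, 1.1, 17.2]
opening: -0.3
```

jog_arm --pt "0 0 0 0 0 -1.5 0" --pt "0 0 0 0 0 -3.5 0" --pt "0 0 0 0 0 -3.5 0" --pt "0 0 0 -5.5 -2.5 -3.5 0" --pt "0 0 0 -5.5 -2.5 -3.5 0" --pt "0 0 0 -5.5 -2.5 -3.5 0" --pt "0 0 0 -5.5 -2.5 -3.5 0" --pt "0 0 0 -5.5 -2.5 -3.5 0"

```text
t: 6.68
tcp_pos: [589.7, 88.8, 89.6]
tcp_rot: [1.627, 2.687, 0.0]
force: [-0.2, 0.1, 1.0]
opening: 0.3
```

```bash
python3 - <<'E'
from h import *
go([589.5,89.5,56])
p,K,C,Q=cam('scene'); save(p,'s3.png')
i=p['frame'][160:340,280:480,::-1]
cv2.imwrite('pics/c3.png',cv2.resize(i,None,fx=3,fy=3))
E
```

```text
turn [0 0 0] shift cm [0.07 0.02 3.36] tooly yaw 27.6 tcp [589.7  88.8  89.6] f [-0.2  0.1  1. ] t 6.6833
```

View pics/c3.png

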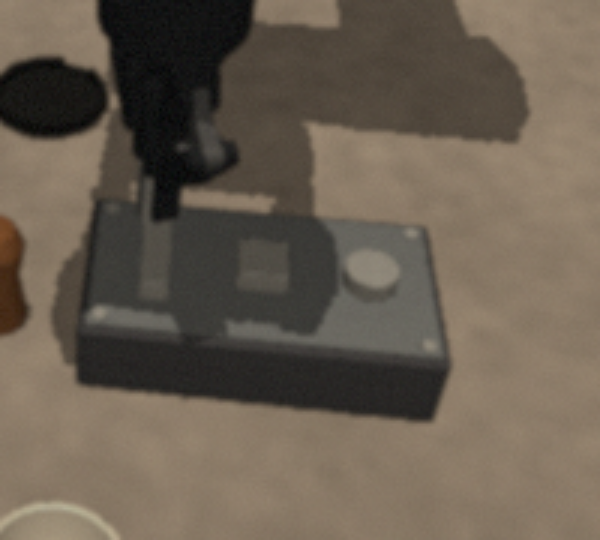

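Square key (265,262) is back up and the tip (160,215) is above the long key (155,260). Pressing long.

jog_arm --pt "0 0 0 0 0 1.5 0" --pt "0 0 0 0 0 2.5 0" --pt "0 0 0 0 0 2.8 0" --pt "0 0 0 0 0 3.1 0" --pt "0 0 0 0 0 3.3 0" --pt "0 0 0 0 0 3.4 0" --pt "0 0 0 0 0 3.4 0" --pt "0 0 0 0 0 3.4 0"

```text
t: 7.4
tcp_pos: [589.4, 88.9, 56.0]
tcp_rot: [-1.627, -2.687, -0.0]
force: [-2.8, 2.7, 5.0]
opening: 0.1
```

jog_arm --pt "0 0 0 0 0 0.1 0" --pt "0 0 0 0 0 0.1 0" --pt "0 0 0 0 0 0.1 0"

```text
t: 7.65
tcp_pos: [589.5, 88.8, 55.7]
tcp_rot: [1.627, 2.687, 0.001]
force: [-6.5, 2.1, 17.5]
opening: -0.2
```

jog_arm --pt "0 0 0 0 0 -2 0" --pt "0 0 0 0 0 -6 0.1" --pt "0 0 0 0 0 -10 0.3" --pt "0 0 0 0 0 -14 0.7" --pt "0 0 0.77 -18 -12.8 -16 0.7" --pt "0 0 0.77 -18 -12.8 -16 0.7" --pt "0 0 0.77 -18 -12.8 -16 0.7" --pt "0 0 0.77 -18 -12.8 -16 0.7" --pt "0 0 0.77 -18 -12.8 -16 0.7" --pt "0 0 0.77 -18 -12.8 -16 0.7" --pt "0 0 0.77 -18 -12.8 -16 0.7" --pt "0 0 0.77 -18 -12.8 -16 0.7"

```text
t: 8.65
tcp_pos: [559.5, -130.9, 214.8]
tcp_rot: [2.518, 1.878, 0.0]
force: [-0.4, 0.3, 0.1]
opening: 59.5
```

```bash
python3 - <<'E'
from h import *
go([625,-162,180],-0.29)
p,K,C,Q=cam('wrist'); save(p,'w4.png')
for q,z in [('slide_pointer',80),('mark',55)]:
    for o in viewer.outline_of(p,q)[:2]: print(q,round(o['confidence'],2),np.round(o['uv']),np.round(toz(o['uv'],z,K,C,Q)))
p,K,C,Q=cam('scene'); save(p,'s4.png')
E
```

```text
turn [ 0.    -0.     0.001] shift cm [-1.11  7.16  3.49] tooly yaw -16.6 tcp [ 559.5 -130.9  214.8] f [-0.4  0.3  0.1] t 8.65
slide_pointer 0.93 [361. 209.] [ 624. -159.   80.]
mark 0.75 [316. 145.] [ 603. -101.   55.]
```

View pics/w4.png

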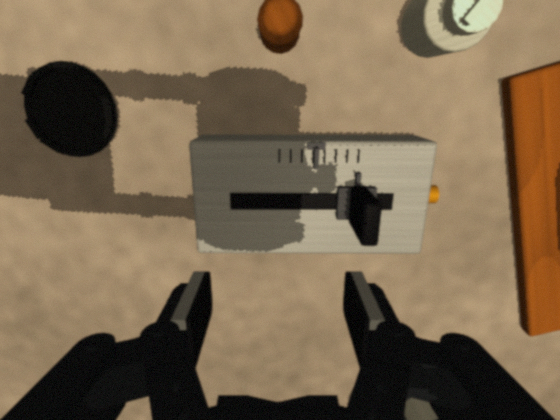

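View pics/s4.png

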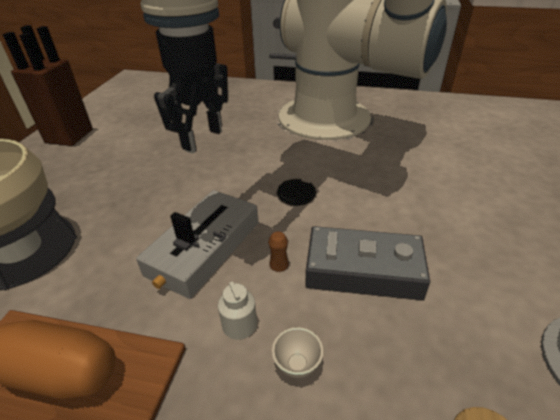

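The wrist view is well aligned: pointer around (358,180), fin around (316,152), handle top around (365,215). In the scene view all three keys are up. Zooming in.

```bash
python3 - <<'E'
import cv2
i=cv2.imread('pics/w4.png'); cv2.imwrite('pics/w4c.png',cv2.resize(i[125:260,270:450],None,fx=4.4,fy=4.4,interpolation=cv2.INTER_CUBIC))
E
```

```text
(no output)
```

View pics/w4c.png

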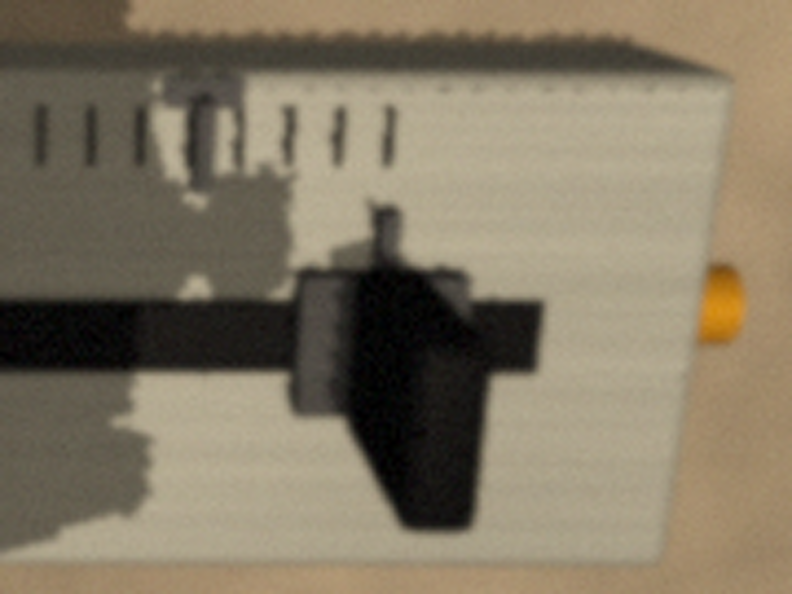

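```bash
python3 - <<'E'
from h import *
p,K,C,Q=cam('wrist')
f=lambda c:np.array(c)/4.4+[270,125]
P={}
for n,c,z in [('fin_t',(201,150),60),('finend1',(201,185),60),('ptr',(387,207),63),('ptr59',(387,235),59),('grip',(446,436),112),('foot1',(303,340),59),('slotL',None,50),('slotR',(540,335),50),('cTR',(728,75),50),('cBR',(660,562),50),('cTL',None,50),('cBL',None,50)]:
    uv={'slotL':(230,200.5),'cTL':(191,141),'cBL':(199,251.5)}.get(n) if c is None else f(c)
    P[n]=toz(uv,z,K,C,Q)[:2]; print(n,P[n].round(1))
for a,b in [('cTL','cTR'),('cBL','cBR'),('slotL','slotR')]:
    d=P[b]-P[a]; print(a,np.arctan2(d[1],d[0]),np.hypot(*d))
o=(P['cTL']+P['cTR']+P['cBL']+P['cBR'])/4
y=-0.29; ex=np.array([np.cos(y),np.sin(y)]); ey=np.array([-ex[1],ex[0]])
print(o)
for n in P: print(n,((P[n]-o)@ex).round(1),((P[n]-o)@ey).round(1))
print(C)
E
```

```text
fin_t [ 599.1 -109.4]
finend1 [ 597.4 -116.1]
ptr [ 631.  -129.8]
ptr59 [ 630.5 -136.5]
grip [ 624.5 -157.9]
foot1 [ 609.5 -153.2]
slotL [ 514.4 -126.6]
slotR [ 658.2 -169.3]
cTR [ 703.4 -126.4]
cBR [ 674.4 -228.8]
cTL [499.5 -65.7]
cBL [ 468.8 -167.2]
cTL -0.2892242276646102 212.82664454883934
cBL -0.291032136939188 214.61657272179067
slotL -0.28904370327935125 149.99016410744775
[ 586.50690251 -147.00503111]
fin_t 1.3 39.7
finend1 1.6 32.7
ptr 37.7 29.2
ptr59 39.1 22.6
grip 39.5 0.4
foot1 23.8 0.6
slotL -74.9 -1.0
slotR 75.1 -0.9
cTR 106.1 53.2
cBR 107.6 -53.3
cTL -106.7 53.1
cBL -107.0 -53.0
[583.36439261 -46.40172675 356.53947653]
```

jog_arm --pt "0 0 0 -0.8 4 1 0.7" --pt "0 0 0 -0.8 7 3 0.7" --pt "0 0 0 -0.8 7 6 0.7" --pt "0 0 0 -0.8 7 8 0.7" --pt "0 0 0 -0.8 7 8 0.7" --pt "0 0 0 -0.8 7 8 0.7"

```text
t: 9.4
tcp_pos: [624.1, -156.9, 134.1]
tcp_rot: [-2.514, -1.881, 0.002]
force: [0.0, -0.6, 0.6]
opening: 59.6
```

```bash
python3 - <<'E'
from h import *
go([624.5,-158.3,73],-0.289)
p,K,C,Q=cam('wrist'); save(p,'w5.png')
E
```

```text
turn [-0.002 -0.     0.003] shift cm [-0.12  0.09  6.11] tooly yaw -16.4 tcp [ 624.1 -156.9  134.1] f [ 0.  -0.6  0.6] t 9.4
```

View pics/w5.png

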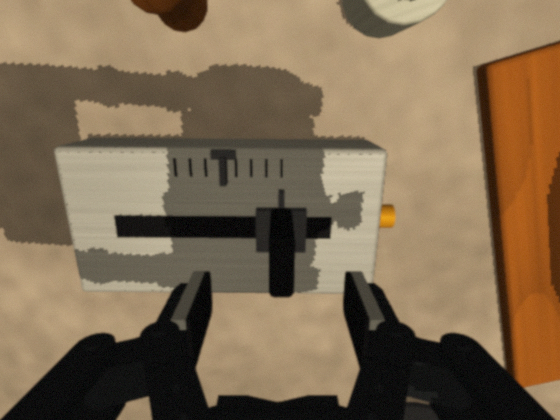

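The handle (column 281) is centred between the fingers (210 to 346). Descending.

jog_arm --pt "0 0 0 -0.1 0.1 3 0.7" --pt "0 0 0 -0.1 0.1 5 0.7" --pt "0 0 0 -0.1 0.1 6.1 0.7" --pt "0 0 0 -0.1 0.1 6.1 0.7" --pt "0 0 0 -0.1 0.1 6.1 0.7"

```text
t: 9.87
tcp_pos: [625.7, -159.1, 74.9]
tcp_rot: [2.516, 1.88, 0.001]
force: [0.7, -0.1, -0.1]
opening: 60.1
```

jog_arm --pt "0 0 0 0 0 0 0.3" --pt "0 0 0 0 0 0 0.2" --pt "0 0 0 0 0 0 0" --pt "0 0 0 0 0 0 0" --pt "0 0 0 0 0 0 0" --pt "0 0 0 0 0 0 0" --pt "0 0 0 0 0 0 0" --pt "0 0 0 0 0 0 0" --grip_force 60

```text
t: 10.53
tcp_pos: [625.6, -159.2, 74.6]
tcp_rot: [2.517, 1.879, 0.001]
force: [-1.9, 0.9, 7.1]
opening: 13.7
```

```bash
python3 - <<'E'
from h import *
go([624.5,-158.3,73],-0.289)
p,K,C,Q=cam('wrist'); save(p,'w6.png')
i=cv2.imread('pics/w6.png'); cv2.imwrite('pics/w6c.png',cv2.resize(i[80:330,120:400],None,fx=2.4,fy=2.4,interpolation=cv2.INTER_CUBIC))
E
```

```text
turn [ 0.001 -0.     0.001] shift cm [ 0.06 -0.13  0.16] tooly yaw -16.5 tcp [ 625.6 -159.2   74.6] f [-1.9  0.9  7.1] t 10.5333
```

View pics/w6c.png

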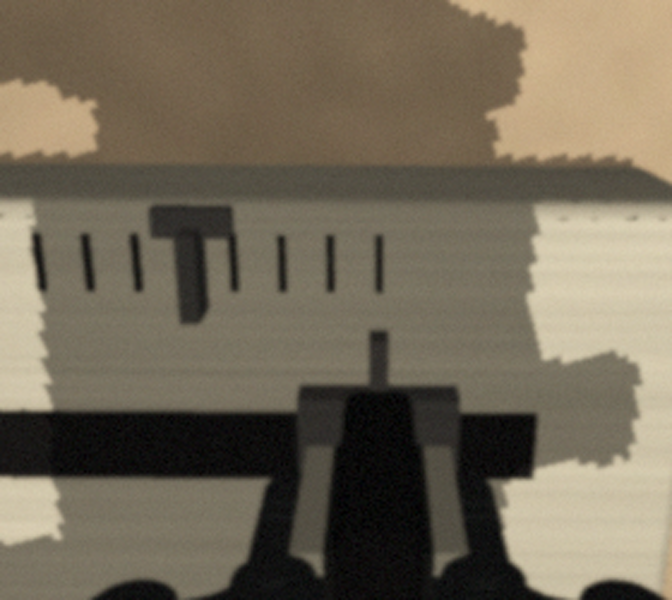

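Gripped at 13.7 mm. Pointer is at crop column 379 and the fin's top face at about 187.

```bash
python3 - <<'E'
from h import *
p,K,C,Q=cam('wrist')
f=lambda c:np.array(c)/2.4+[120,80]
y=-0.289; ex=np.array([np.cos(y),np.sin(y)]);o=np.array([586.5,-147])
for z in (57,59,61): print(z,(toz(f((379,345)),z,K,C,Q)[:2]-o)@ex)
for z in (59,60,61): print(z,(toz(f((187,280)),z,K,C,Q)[:2]-o)@ex)
E
```

```text
57 40.68574582799696
59 40.6787474041445
61 40.671748980292044
59 2.9324436858238636
60 3.168503042833045
61 3.404562399842122
```

jog_arm --pt "0 0 0 0 -0.4 0 0" --pt "0 0 0 0 -0.9 0 0" --pt "0 0 0 0 -1.4 0 0" --pt "0 0 0 0 -1.9 0 0" --pt "0 0 0 0 -2.4 0 0" --pt "0 0 0 0 -2.9 0 0" --pt "0 0 0 0 -3.2 0 0" --pt "0 0 0 0 -3.4 0 0" --pt "0 0 0 0 -3.4 0 0" --pt "0 0 0 0 -3.4 0 0"

```text
t: 11.47
tcp_pos: [594.3, -149.8, 74.6]
tcp_rot: [2.515, 1.877, 0.004]
force: [9.1, 0.5, 1.9]
opening: 13.4
```

```bash
cat > look.py <<'E'
from h import *
import sys
n=sys.argv[1]
go([624.5,-158.3,73],-0.289)
p,K,C,Q=cam('wrist'); save(p,n+'.png')
i=cv2.imread('pics/'+n+'.png'); cv2.imwrite('pics/'+n+'c.png',cv2.resize(i[140:270,210:350],None,fx=4.6,fy=4.6,interpolation=cv2.INTER_CUBIC))
E
python3 look.py w7
```

```text
turn [ 0.004 -0.     0.001] shift cm [0.04 3.14 0.17] tooly yaw -16.5 tcp [ 594.3 -149.8   74.6] f [9.1 0.5 1.9] t 11.4667
```

View pics/w7c.png

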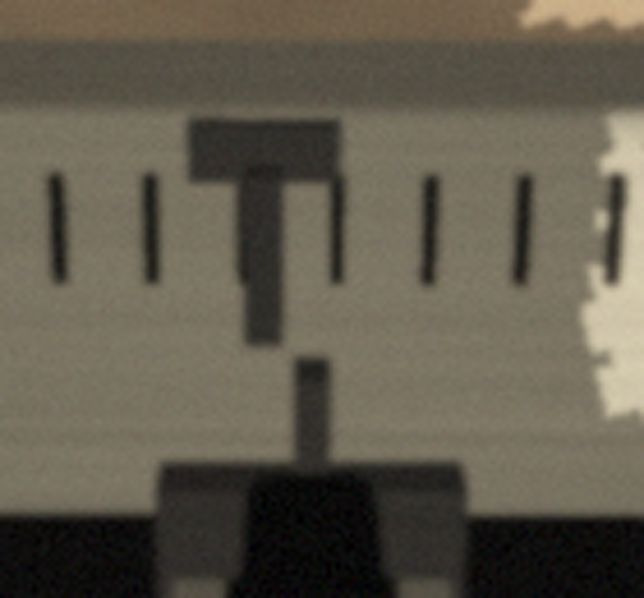

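```bash
cat > m.py <<'E'
from h import *
import sys
a=[float(v) for v in sys.argv[1:]]
s,K,C,Q=cam('wrist')
f=lambda c:np.array(c)/4.6+[210,140]
y=-0.289; ex=np.array([np.cos(y),np.sin(y)]);o=np.array([586.5,-147])
P=[(toz(f(a[:2]),z,K,C,Q)[:2]-o)@ex for z in (57,59)]
F=(toz(f(a[2:4]),60,K,C,Q)[:2]-o)@ex
print(np.round(P,2),round(F,2))
E
python3 m.py 312 362 263 330
```

```text
[8.09 8.08] 3.0
```

jog_arm --pt "0 0 0 0 -0.2 0 0" --pt "0 0 0 0 -0.4 0 0" --pt "0 0 0 0 -0.5 0 0" --pt "0 0 0 0 -0.5 0 0" --pt "0 0 0 0 -0.5 0 0" --pt "0 0 0 0 -0.5 0 0"

```text
t: 12.07
tcp_pos: [589.7, -148.4, 74.6]
tcp_rot: [2.515, 1.877, 0.004]
force: [9.2, 0.7, 1.9]
opening: 13.1
```

```bash
python3 look.py w8
```

```text
turn [ 0.004 -0.     0.001] shift cm [0.04 3.61 0.18] tooly yaw -16.5 tcp [ 589.7 -148.4   74.6] f [9.2 0.7 1.9] t 12.0667
```

View pics/w8c.png

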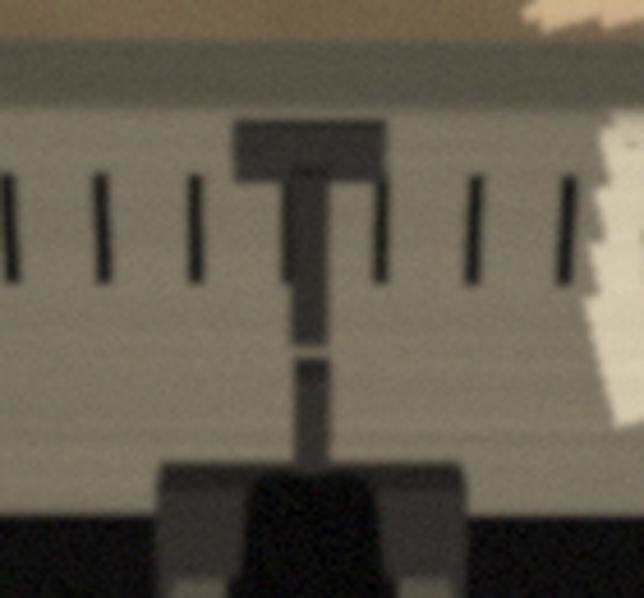

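```bash
python3 m.py 312.5 365 309.5 335; python3 - <<'E'
import cv2,numpy as np
g=cv2.imread('pics/w8.png').mean(2)
for r0,r1 in [(202,213),(221,236)]:
    v=g[r0:r1,265:292].mean(0); b=np.percentile(v,80); w=np.clip(b-v-15,0,None); print((w*np.arange(265,292)).sum()/w.sum(),v.round())
E
```

```text
[3.27 3.26] 2.94
276.7141983332059 [113. 113. 113. 113. 112. 111. 107.  92.  69.  51.  46.  45.  45.  46.
  47.  60.  83. 103. 112. 113. 113. 113. 114. 113. 113. 111. 112.]
277.36848127182947 [112. 111. 111. 111. 111. 112. 111. 107.  90.  64.  49.  46.  45.  46.
  46.  52.  71.  93. 108. 112. 113. 113. 112. 112. 113. 111. 112.]
```

jog_arm --pt "0 0 0 0 -0.03 0 0" --pt "0 0 0 0 -0.03 0 0" --pt "0 0 0 0 -0.03 0 0" --pt "0 0 0 0 -0.03 0 0" --pt "0 0 0 0 -0.03 0 0" --pt "0 0 0 0 -0.03 0 0" --pt "0 0 0 0 -0.03 0 0" --pt "0 0 0 0 -0.03 0 0" --pt "0 0 0 0 -0.03 0 0" --pt "0 0 0 0 -0.03 0 0" --pt "0 0 0 0 -0.03 0 0" --pt "0 0 0 0 -0.03 0 0"

```text
t: 13.17
tcp_pos: [589.5, -148.3, 74.6]
tcp_rot: [2.515, 1.877, 0.005]
force: [9.9, -0.3, 2.2]
opening: 13.8
```

```bash
python3 look.py w9; python3 - <<'E'
from h import *
g=cv2.imread('pics/w9.png').mean(2)
for r0,r1 in [(202,213),(221,236)]:
    v=g[r0:r1,265:292].mean(0); b=np.percentile(v,80); w=np.clip(b-v-15,0,None); print((w*np.arange(265,292)).sum()/w.sum())
p,K,C,Q=cam('top'); save(p,'t9.png'); p,K,C,Q=cam('scene'); save(p,'s9.png'); s=sensors.sense(); print(s['tcp_pos'],s['opening'],s['force'])
E
```

```text
turn [ 0.005 -0.     0.001] shift cm [0.04 3.64 0.18] tooly yaw -16.5 tcp [ 589.5 -148.3   74.6] f [ 9.9 -0.3  2.2] t 13.1667
277.22094088895676
277.3669161039119
[ 589.49927929 -148.32031194   74.58061712] 13.3713252144359 [10.64542567  1.04083047  1.61308177]
```

View pics/s9.png

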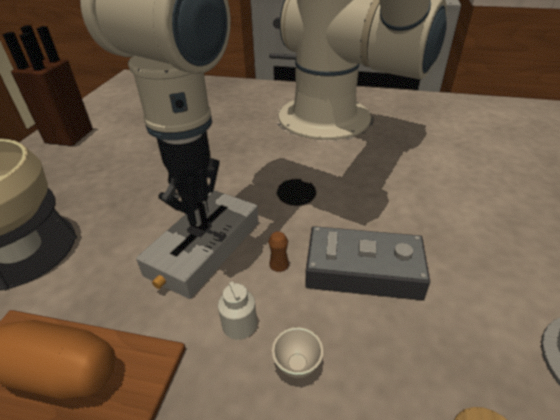

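View pics/w9c.png

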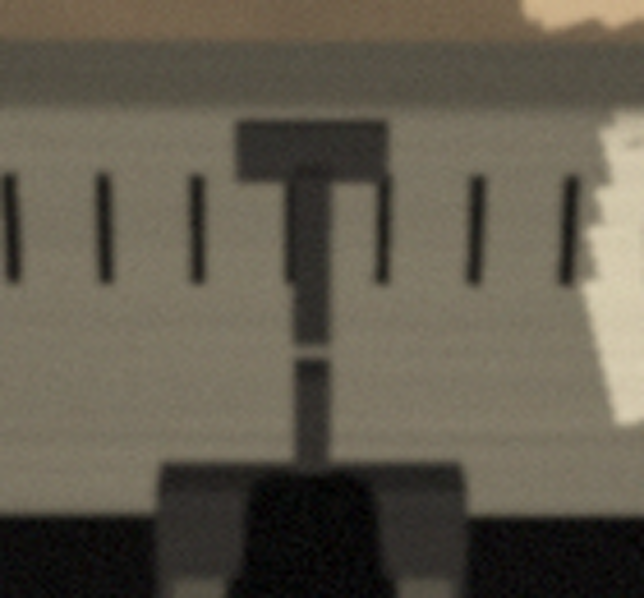

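The pointer (column 277.4) and fin (277.2) line up, the slide is held still, the keys are up, and the bystanders haven't moved. Handing in.

```bash
python3 -c "
from h import *
print(workorder.hand_in())"
```

```text
the job is handed in; nothing more can be done
None
```

I pressed the round, square and long keys in that order, then pulled the gas slide out to the mark. I handed the job in at about 13.3 s, still gripping the handle.

- **Keys:** each one went down to its stop, with the fingertip at about 55.7 mm and 17–20 N of force. The scene camera showed each key back up after it was released.
- **Slide:** the last wrist picture had the pointer at column 277.4 and the fin at 277.2, which is about 0.1 mm apart. The arm was steady, with the fingers at about 13.5 mm on the 14 mm plate and about 10 N of spring pull.
- **Bystanders:** the canister, shaker, ramekin and spoon rest looked unmoved in the scene camera.
- **Disagreements:** position estimates from the different cameras differed by 1–3 mm. I therefore set the final alignment by comparing pointer and fin directly in the wrist picture. The slide also came about 1.5 mm short of the first commanded pull, which I made up with small steps.

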